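# Slide the flat trinket case to the step's edge and add it to the pile

### The job

On the fan and trinket stall, draw the flat rectangular wooden case along its lane on the display step until about a third of it sticks out over the near edge, the one towards the robot. Then grip the part that sticks out and lay the case flat on top of the pile of two narrow hairpin boxes, centred and lined up lengthwise with them, without shoving the pile out of place.

Things in the scene. Friction and masses are not known exactly. Their poses are not given: they have to be found in the camera images.
- case: Flat rectangular case, dark wood rim round a lighter panel, 120 mm long (x), 50 wide (y), 10 thick, about 70 g. Origin: centre of its underside. Loose in one of the step's three lanes, x along the lane, starting 20 to 40 mm back from the near edge, 40 to 60 mm of bare deck behind it. The other lanes, in any order, hold a toothed comb and a round-ended paperweight with a brass knob.
- step: Fixed block of light wood, 200 mm deep (x), 193 wide (y), deck 45 mm above the table. Origin: centre of its underside, at table height. x points away from the robot along the lanes: near edge at x = -100 mm. Four lips, 6 mm wide, 8 mm above the deck, make three lanes 56 mm wide centred at y = -62, 0, +62 mm, open at both ends. Between case and lip are 3 mm, too little for a finger.
- pile_top: Upper of two equal loose hairpin boxes stacked on the table, medium brown wood, each 140 mm long (x), 36 wide (y), 14 thick, 180 g; x points roughly away from the robot. Origin: centre of its underside, 14 mm above the table; its top is 28 mm above the table. The case reaches 7 mm past it on each side.
Not all that is in view belongs to the job. Leave any blue look-alike of the pile_top alone.

How it is judged:
On the way:
1. the case lies flat on the step and sticks out at least 20 mm over its near edge, without tipping off (x of case in the frame of step between -0.102 and -0.06 m and z of case in the frame of step between 0.04 and 0.05 m and angle between case's own z axis and vertical below 0.12 rad), for 0.2 s.
At the end, for the whole second after the job is handed in: The case lies flat and at rest on the upper hairpin box, its centre within 18 mm of that box's centre and its length within 15 degrees of the box's; the upper box is still level on the lower one and within 30 mm of where it started (horizontal distance between case and pile_top below 0.018 m and angle between the x axis of case and the x axis of pile_top, either way round below 0.26 rad and z of case in the frame of pile_top between 0.01 and 0.018 m and angle between each of case, pile_top's own z axis and vertical below 0.1 rad and distance of pile_top from where it was at the start of the episode below 0.03 m and height (world z) of pile_top above 0.01 m and linear speed of each of case, pile_top below 0.02 m/s); the robot touches nothing.
It also fails if it takes over 53 s, if anything falls off the work surface, if the arm or the gripper's body presses on something with over 40 N, if the wrist force passes 120 N, or if a joint passes its speed limit or range.

### The arm

A 6-joint arm with a two-finger parallel gripper is mounted at the origin on the work surface. World frame = base frame: x ahead of the robot, y to its left, z up, the work surface at z = 0. Lengths are in m, angles in rad, forces in N, time in s.
With the tool pointing down it reaches from about 0.375 to 0.9 m from the base axis. Payload 3.1 kg.
Tool frame: the origin (TCP) lies between the finger pads; the fingertips stand 8 mm ahead of it and the grasp point (between the pads) lies 11 mm behind it; z points along the fingers, y is the line along which they close (so a half turn about z gives the same grasp; the last joint's range is limited). The gripper opens to 85 mm and grips with 20 to 120 N. Pads are 22 mm wide; open, the fingers measure 114 mm over their backs; the gripper's body (76 mm by 85 mm) begins 54 mm behind the grasp point. The pads swing forward as they close: fully open they stand 13 mm farther back than shut.
Start: joints at [1.028, 0.527, 1.433, -0, 1.181, -0.178], TCP at [0.222, 0.584, 0.239] pointing down, gripper open.
Joint ranges: [-3.08, 3.08], [-0.75, 2.2], [0.22, 2.44], [-1.43, 4.57], [0, 2.65], [-2.85, 2.85]. Speed limits (rad/s): [2.79, 2.79, 3.14, 3.14, 3.14, 3.14].

### API

Orientations are given as a unit quaternion [x, y, z, w].
In Python, from station import readout, cams, sign_off gives the robot as it stands.
- The arm moves only by the tool send_rows, never from a script. Its argument "commands" is text: rows parted by semicolons, each of 5 numbers parted by spaces: the finger opening in mm, from 0 to 85.4, then the shift along the tool's x, y, z each as a share of 0.02 m, from -1 to 1, then the turn about the tool's z as a share of 4 degrees, from -1 to 1. In form: grip dx dy dz spin; .... A call has 1 to 20 rows; each row shifts and turns the commanded pose from where the row before left it, along the tool's axes as they then stand; what a row does not reach is not made up. A row lasts 1/12 s, in which the tool goes at most 41.7 mm and 7.16 degrees, less where a joint would pass 70% of its speed; a pose out of reach is approached as far as the arm can. A call with a number of a shift or a turn outside -1 to 1 is refused whole. A call with a gripper value outside its range is refused whole. The fingers move at their own pace and stop on an object; "grip_force" is the grip in N (left out, the last holds). Time passes only in rows, so rows that do not move let the fingers close. It gives the time, the measured TCP pose, the force, the opening and the grip force at its end, in the units of the state.
- readout.sense(): the state, without advancing time (a new reading comes with each control period).
- cams.snapshot(name): name is "scene" or "top"; returns a dict with "pixels" (420x560x3 uint8, red, green, blue), "intrinsics" (3x3 intrinsics, pixels), "eye" and "rotation" of the camera in the world. Camera axes: x right, y down, z forward; pixel columns grow to the right and rows downward; lengths in m; the calibration is good to about 2 mm. A picture is of the moment at which its call begins. There is no depth.
- sign_off(): hands the job in; it is judged then, once.
The state is a dict: "t": time; "q": joint angles; "qd": joint speeds; "tau": joint torques, N m; "tcp_pos": TCP position; "tool_rot": TCP orientation; "force": force on the tool from outside, world axes, zero at the start; "ft_torque": the same for the moment, N m; "finger_gap": opening from 0.0 (shut) to 1.0 (fully open); "gripper_force": force on a finger pad.
Only numpy, scipy, OpenCV 4.12 (cv2) and the standard library are available. Lean on these libraries where they do the work, as an engineer would, in place of code of your own. Each camera call takes 0.05 s, during which the arm holds its last target. There are 200 camera calls.

## Working session

There is one attempt and no reset: what is moved stays moved. The work goes in short steps, Python scripts to look and compute and a tool call to move; the robot and the scene stay as the last step left them, time stands still between calls to the robot, and variables do not carry over. Pictures are saved under pics/ and viewed, at most 10 in all, crops included, and the job is handed in when it is done.

Besides the shell and the picture viewer there is one more tool, called after ">>>" by a JSON object that holds its "fn" and its "kwargs". send_rows: Moves the arm, as the interface text tells. Its arguments: {"type":"object","properties":{"commands":{"type":"string"},"grip_force":{"type":"number"}},"required":["commands"]}

```bash
mkdir -p pics; ls
python3 - <<'E'
from station import readout, cams
import cv2
for n in ("scene","top"):
    s=cams.snapshot(n); cv2.imwrite(f"pics/{n}0.png",s["pixels"][:,:,::-1]); print(n,s["intrinsics"],s["eye"],s["rotation"])
print(readout.sense())
E
```

```text
pics
scene [[432.77231215   0.         280.97440569]
 [  0.         432.77231215 211.91566097]
 [  0.           0.           1.        ]] [1.1783325  0.11107316 0.53280493] [ 0.54171805  0.70520751 -0.35554381 -0.28777165]
top [[540.6385302    0.         282.55714277]
 [  0.         540.6385302  202.38148177]
 [  0.           0.           1.        ]] [ 0.47748304 -0.05722351  1.08909025] [ 0.71518358 -0.69752524  0.02936559 -0.03329657]
{'t': 0.1, 'q': array([ 1.02846178e+00,  5.28363423e-01,  1.43376289e+00,  7.92297331e-07,
        1.18143970e+00, -1.78512346e-01]), 'qd': array([ 0.00114308, -0.00177092, -0.00290689, -0.0009292 ,  0.00205037,
        0.00028124]), 'tau': array([-4.34064277e-04, -4.43304455e+01, -1.78585088e+01, -2.80549066e-04,
        3.90321788e-03, -2.93951837e-05]), 'tcp_pos': array([0.22205349, 0.58354739, 0.23844108]), 'tool_rot': array([ 1.80909531e-01,  9.83499247e-01, -9.23151477e-04, -3.48314715e-04]), 'force': array([-0.05756597,  0.21536508, -0.30433975]), 'ft_torque': array([-0.02004646, -0.05115402,  0.04736409]), 'gripper_force': 0.0, 'finger_gap': 1.0012454775888517}
```

View pics/scene0.png

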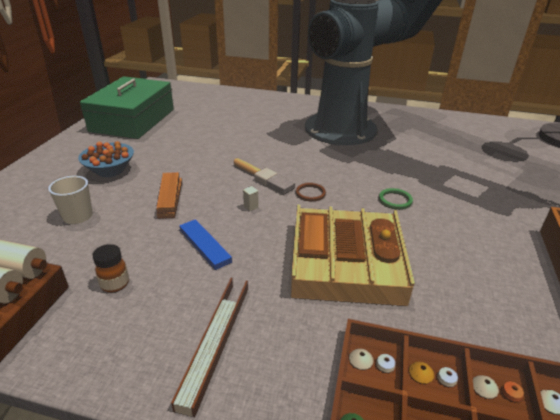

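View pics/top0.png

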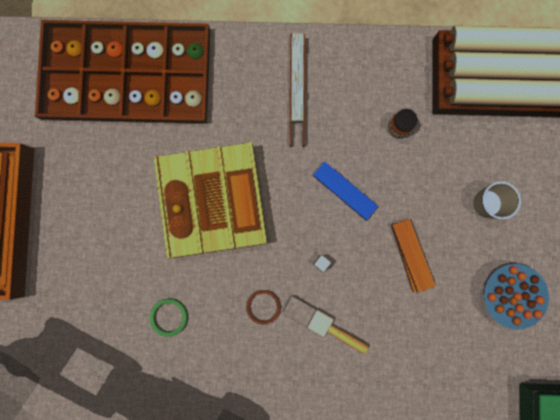

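The step spans about x 155–267, y 143–258 in the top view. The case is in its right lane near (243,201), the brown pile is near (413,256), and the blue decoy is near (345,190).

```bash
cat > h.py <<'E'
import numpy as np, cv2
from scipy.spatial.transform import Rotation as R
from station import readout, cams
def ray(s,px,z):
    px=np.atleast_2d(px).astype(float); K=s["intrinsics"]
    d=np.c_[(px-K[:2,2])/K[0,0],np.ones(len(px))]@R.from_quat(s["rotation"]).as_matrix().T
    e=np.array(s["eye"]); return e+d*((z-e[2])/d[:,2])[:,None]
def rect(s,lo,hi,win,z,close=3):
    x0,y0,x1,y1=win
    hsv=cv2.cvtColor(s["pixels"],cv2.COLOR_RGB2HSV); m=cv2.inRange(hsv,lo,hi)
    k=np.zeros_like(m); k[y0:y1,x0:x1]=m[y0:y1,x0:x1]
    k=cv2.morphologyEx(k,cv2.MORPH_CLOSE,np.ones((close,close)))
    c=max(cv2.findContours(k,0,1)[0],key=cv2.contourArea)
    P=ray(s,c[:,0,:],z)[:,:2]*1000
    (cx,cy),(w,h),a=cv2.minAreaRect(P.astype(np.float32))
    if w<h: w,h,a=h,w,a-90
    a=(a+90)%180-90
    return np.round([cx,cy,w,h,a],1)
E
python3 - <<'E'
from h import *
s=cams.snapshot("top")
hsv=cv2.cvtColor(s["pixels"],cv2.COLOR_RGB2HSV)
for p in [(243,201),(230,201),(243,240),(262,200),(413,256),(405,225),(390,260),(428,290),(229,180),(240,160)]: print(p,hsv[p[1],p[0]])
print("step",rect(s,(20,100,100),(35,255,255),(145,130,280,270),.053,25))
print("case",rect(s,(0,120,40),(19,255,255),(229,155,263,245),.055))
print("pile",rect(s,(0,130,40),(19,255,255),(380,205,450,305),.028))
E
python3 - <<'E'
import cv2
i=cv2.imread('pics/top0.png')
a=cv2.resize(i[135:265,150:275],None,fx=4,fy=4,interpolation=2)[:520,:500]; b=cv2.resize(i[205:305,380:450],None,fx=4,fy=4,interpolation=2)
import numpy as np
o=np.zeros((520,780,3),'uint8'); o[:,:500]=a; o[:400,500:]=b; cv2.imwrite('pics/crop.png',o)
E
```

```text
(243, 201) [ 14 208 163]
(230, 201) [ 12 181  97]
(243, 240) [ 33 130 167]
(262, 200) [14 76 64]
(413, 256) [ 12 193 161]
(405, 225) [ 12 187 157]
(390, 260) [ 15  45 146]
(428, 290) [ 10  43 135]
(229, 180) [ 12 193 103]
(240, 160) [ 34 121 171]
step [572.   90.1 198.9 193.   10. ]
case [571.2  27.3 118.8  53.8   9.8]
pile [ 474.7 -306.1  139.8   45.1   19.6]
```

View pics/crop.png

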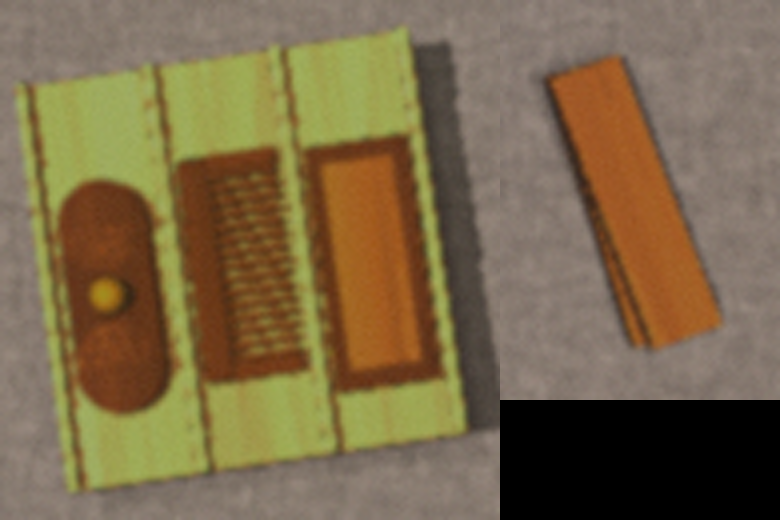

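The crop shows the case squarely in the right lane, with its near end about 28 mm back and about 52 mm of deck behind it. The pile is at the right. Next I compute the pile-top corners and close and turn the gripper while moving over the deck behind the case.

Run:
```python
from h import *
s=cams.snapshot("top")
c=np.array([(548,78),(623,57),(721,325),(652,348)])/4.+[255,205]
P=ray(s,c,.028)[:,:2]*1000
print(P.round(1),P.mean(0).round(1)); e=lambda a,b:(P[a]-P[b])
for a,b in((0,3),(1,2),(0,1),(3,2)): d=e(a,b);print(np.hypot(*d).round(1),np.degrees(np.arctan2(d[1],d[0])).round(1))
```

```text
[[ 533.5 -265.8]
 [ 544.7 -302.5]
 [ 415.7 -350.6]
 [ 403.8 -317.2]] [ 474.4 -309. ]
139.5 21.6
137.7 20.4
38.4 107.0
35.5 109.6
```

>>> {"fn": "send_rows", "kwargs": {"commands": "0 -0.547 -1 0 -0.0;0 -0.547 -1 0 0"}}

```text
t: 0.37
tcp_pos: [0.2284, 0.539, 0.2389]
tool_rot: [0.18, 0.984, 0.0, 0.0]
force: [-0.7, -0.6, 0.7]
finger_gap: 0.747
gripper_force: 0.0
```

>>> {"fn": "send_rows", "kwargs": {"commands": "0 0 0 0 -0.966;0 0 0 0 -0.966;0 0 0 0 -0.966;0 0 0 0 -0.966;0 0 0 0 -0.966;0 0 0 0 -0.966;0 0 0 0 -0.966;0 0 0 0 -0.966;0 -0.6 -1 0 0;0 -0.6 -1 0 0;0 -0.6 -1 0 0;0 -0.6 -1 0 0;0 -0.6 -1 0 0;0 -0.6 -1 0 0;0 -0.6 -1 0 0;0 -0.6 -1 0 0;0 -0.6 -1 0 0;0 -0.6 -1 0 0;0 -0.6 -1 0 0;0 -0.6 -1 0 0"}}

```text
t: 2.03
tcp_pos: [0.4128, 0.3268, 0.2392]
tool_rot: [-0.088, 0.996, -0.0, -0.0]
force: [0.2, 0.2, -0.2]
finger_gap: 0.003
gripper_force: 0.0
```

>>> {"fn": "send_rows", "kwargs": {"commands": "0 -0.6 -1 0 0;0 -0.6 -1 0 0;0 -0.6 -1 0 0;0 -0.6 -1 0 0;0 -0.6 -1 0 0;0 -0.6 -1 0 0;0 -0.6 -1 0 0;0 -0.6 -1 0 0;0 -0.6 -1 0 0;0 -0.6 -1 0 0;0 -0.6 -1 0 0;0 -0.6 -1 0 0;0 -0.6 -1 0 0;0 -0.6 -1 0 0;0 -0.6 -1 0 0;0 -0.6 -1 0 0;0 0 0 1 0;0 0 0 1 0;0 0 0 1 0;0 0 0 0 0"}}

```text
t: 3.7
tcp_pos: [0.6541, 0.0462, 0.1746]
tool_rot: [-0.087, 0.996, 0.001, -0.005]
force: [-1.2, 0.3, -1.1]
finger_gap: -0.001
gripper_force: 0.0
```

Run:
```python
from h import *
st=readout.sense(); print(st['tcp_pos'],st['tool_rot'],R.from_quat(st['tool_rot']).as_matrix().round(3),st['q'])
s=cams.snapshot("scene"); cv2.imwrite("pics/s1.png",cv2.resize(s["pixels"][150:330,250:450,::-1],None,fx=3,fy=3))
```

```text
[0.65414702 0.046209   0.17460954] [-8.74516691e-02  9.96157265e-01  8.76241645e-04 -4.70546143e-03] [[-0.985 -0.174 -0.01 ]
 [-0.174  0.985  0.001]
 [ 0.009  0.003 -1.   ]] [-9.95479140e-02  6.44477579e-01  1.40250527e+00 -3.21899098e-05
  1.10418250e+00 -1.84545868e+00]
```

View pics/s1.png

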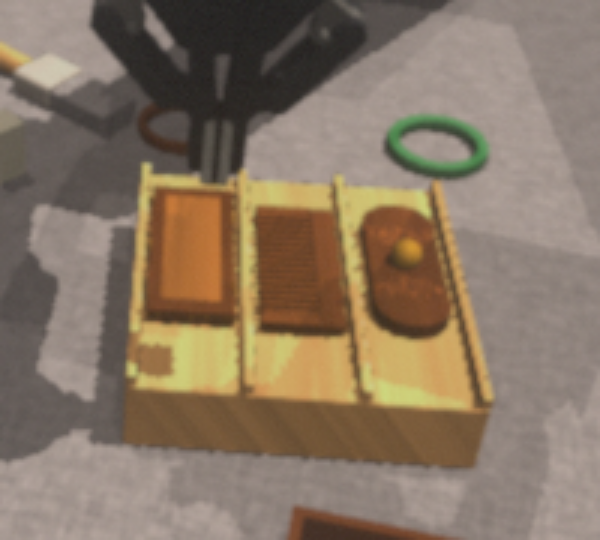

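The camera looks from the far side: the gripper is above the case's lane, which is clear, and the two other pieces are left alone. Now I descend behind the case.

>>> {"fn": "send_rows", "kwargs": {"commands": "0 0 -0.16 1 0;0 0 0 1 0;0 0 0 1 0;0 0 0 1 0;0 0 0 0.8 0;0 0 0 0 0;0 0 0 0 0;0 0 0 0 0"}}

```text
t: 4.42
tcp_pos: [0.6593, 0.0431, 0.0851]
tool_rot: [-0.088, 0.996, -0.0, 0.002]
force: [-0.6, -0.2, -0.2]
finger_gap: 0.003
gripper_force: 0.0
```

>>> {"fn": "send_rows", "kwargs": {"commands": "0 0 0 0.7 0;0 0 0 0.65 0;0 0 0 0 0;0 0 0 0 0;0 0 0 0 0"}}

```text
t: 4.83
tcp_pos: [0.6577, 0.0431, 0.056]
tool_rot: [-0.088, 0.996, 0.0, -0.0]
force: [-0.3, -0.0, -1.3]
finger_gap: -0.001
gripper_force: 0.0
```

>>> {"fn": "send_rows", "kwargs": {"commands": "0 0.25 0 0 0;0 0.25 0 0 0;0 0.25 0 0 0;0 0.25 0 0 0;0 0.2 0 0 0;0 0.2 0 0 0;0 0.2 0 0 0;0 0.2 0 0 0;0 0.2 0 0 0;0 0.2 0 0 0;0 0.2 0 0 0;0 0.2 0 0 0;0 0.2 0 0 0;0 0.2 0 0 0;0 0 0 0 0;0 0 0 0 0"}}

```text
t: 6.17
tcp_pos: [0.5982, 0.0326, 0.0562]
tool_rot: [-0.088, 0.996, 0.0, -0.001]
force: [-0.9, -0.6, -0.7]
finger_gap: 0.002
gripper_force: 0.0
```

Run:
```python
from h import *
s=cams.snapshot("top"); cv2.imwrite("pics/t1.png",cv2.resize(s["pixels"][130:290,150:290,::-1],None,fx=3,fy=3))
s=cams.snapshot("scene"); cv2.imwrite("pics/s2.png",cv2.resize(s["pixels"][150:330,250:450,::-1],None,fx=3,fy=3))
a=cv2.imread("pics/t1.png");b=cv2.imread("pics/s2.png")
o=np.zeros((540,800,3),'uint8');o[:480,:420]=a;o[:,420:]=b[:,:380];cv2.imwrite("pics/c2.png",o)
```

```text
(no output)
```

View pics/c2.png

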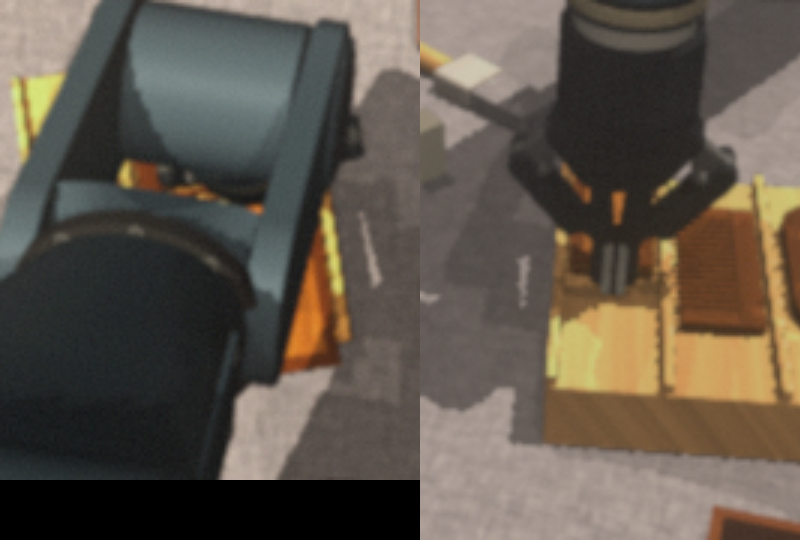

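In the top view the case now sticks out past the near edge, with its near-right corner at about (263,250.5) in the full image. The scene view shows the shut fingers against its far end in the lane.

Run:
```python
from h import *
s=cams.snapshot("top"); S=np.array([572,90.1]); a=np.radians(10)
L=lambda P:(P[:,:2]*1000-S)@np.array([[np.cos(a),-np.sin(a)],[np.sin(a),np.cos(a)]])
print(L(ray(s,[(263.3,250.7),(266,242.5)],.055)).round(1), L(readout.sense()['tcp_pos'][None]).round(1))
```

```text
[[-113.   -87.8]
 [ -98.3  -95.1]] [[ 16.4 -61.3]]
```

>>> {"fn": "send_rows", "kwargs": {"commands": "0 0.2 0 0 0;0 0.2 0 0 0;0 0.2 0 0 0;0 0.2 0 0 0;0 0.2 0 0 0;0 0.2 0 0 0;0 0.1 0 0 0;0 0 0 0 0;0 0 0 0 0;0 0 0 0 0;0 0 0 0 0;0 -0.3 0 0 0;0 -0.3 0 0 0;0 0 0 -0.7 0;0 0 0 -1 0;0 0 0 -1 0;0 0 0 -1 0;0 0 0 0 0"}}

```text
t: 7.82
tcp_pos: [0.5886, 0.03, 0.1342]
tool_rot: [-0.088, 0.996, -0.001, 0.004]
force: [0.6, 0.1, -0.3]
finger_gap: 0.002
gripper_force: 0.0
```

>>> {"fn": "send_rows", "kwargs": {"commands": "0 0.9 0 0 0;0 0.9 0 0 0;0 0.9 0 0 0;40 0.9 0 0 0;75 0.9 0 0 0;75 0.9 0 0 0;75 0.8 0 0 0;75 0 0 0 0;75 0 0 0 0;75 0 0 0 0"}}

```text
t: 8.65
tcp_pos: [0.4648, 0.0083, 0.1303]
tool_rot: [-0.088, 0.996, -0.0, 0.001]
force: [0.0, 0.4, 0.2]
finger_gap: 0.878
gripper_force: 0.0
```

Run:
```python
from h import *
s=cams.snapshot("top"); a=cv2.resize(s["pixels"][130:290,150:290,::-1],None,fx=3,fy=3)
s=cams.snapshot("scene"); b=cv2.resize(s["pixels"][150:330,250:450,::-1],None,fx=3,fy=3)
o=np.zeros((540,800,3),'uint8');o[:480,:420]=a;o[:,420:]=b[:,:380];cv2.imwrite("pics/c3.png",o)
```

```text
(no output)
```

View pics/c3.png

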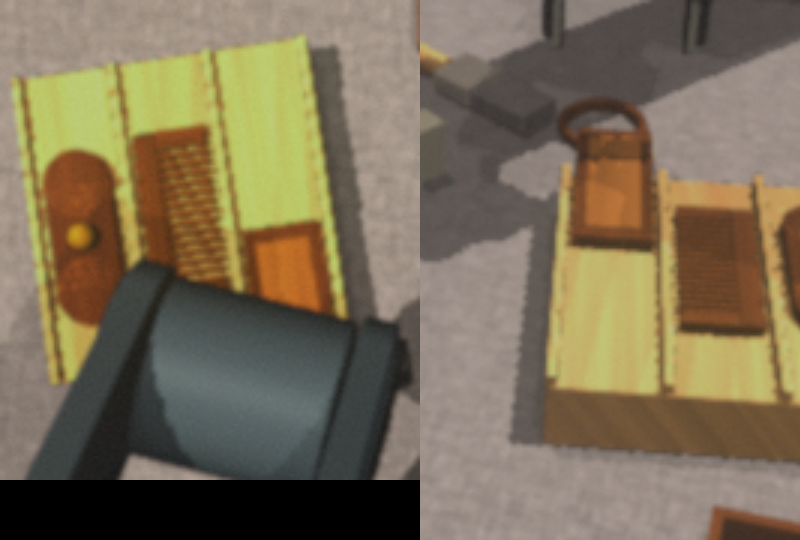

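The case lies flat in its lane, sticking out over the near edge. Its far end is at about (232,207.5)–(257,204) in the full top image, and the open fingers hang clear before it.

Run:
```python
from h import *
s=cams.snapshot("top"); S=np.array([572,90.1]); a=np.radians(10)
L=lambda P:(P[:,:2]*1000-S)@np.array([[np.cos(a),-np.sin(a)],[np.sin(a),np.cos(a)]])
print(L(ray(s,[(231.7,207.7),(257.3,204)],.055)).round(1), L(readout.sense()['tcp_pos'][None]).round(1))
s=cams.snapshot("scene")
K=np.array([(574,240),(650,247),(578,135),(650,135)]) ; K=(K-[420,0])/3.+[250,150]
print(L(ray(s,K,.055)).round(1))
```

```text
[[-22.6 -39.8]
 [-22.9 -89.4]] [[-120.2  -61.7]]
[[ -14.5  -84.6]
 [ -12.3  -39.2]
 [-129.3  -86.2]
 [-134.5  -38. ]]
```

>>> {"fn": "send_rows", "kwargs": {"commands": "80 0 -0.05 0.8 0;80 0 0 0.8 0;80 0 0 0.8 0;80 0 0 0.8 0;80 0 0 0.8 0;80 0 0 0.6 0;80 0 0 0 0;80 0 0 0 0;80 0 0 0 0"}}

```text
t: 9.6
tcp_pos: [0.4637, 0.0075, 0.0386]
tool_rot: [-0.088, 0.996, -0.0, 0.0]
force: [-0.0, -0.7, -0.4]
finger_gap: 0.94
gripper_force: 0.0
```

>>> {"fn": "send_rows", "kwargs": {"commands": "60 0 0 0 0;50 0 0 0 0;45 0 0 0 0;40 0 0 0 0;40 0 0 0 0;40 0 0 0 0;40 0 0 0 0;40 0 0 0 0", "grip_force": 60}}

```text
t: 10.27
tcp_pos: [0.4636, 0.0075, 0.0393]
tool_rot: [-0.088, 0.996, -0.0, 0.001]
force: [-0.1, 0.0, 6.7]
finger_gap: 0.565
gripper_force: 60.9
```

>>> {"fn": "send_rows", "kwargs": {"commands": "40 0 0 -0.2 0;40 0 0 -0.4 0;40 0 0 -0.6 0;40 0 0 -0.8 0;40 0 0 -1 0;40 0 0 -1 0;40 0 0 -1 0;40 0 0 -1 0;40 0 0 -0.5 0;40 0 0 0 0.3;40 0 0 0 0.7;40 0 0 0 1;40 0 0 0 1;40 0 0 0 1;40 0 0 0 1;40 0 0 0 1;40 0 0 0 1;40 0 0 0 1;40 0 0 0 1;40 0 0 0 1"}}

```text
t: 11.93
tcp_pos: [0.4622, 0.0077, 0.1677]
tool_rot: [0.26, 0.966, -0.0, -0.001]
force: [-0.6, 0.5, -0.5]
finger_gap: 0.571
gripper_force: 62.0
```

>>> {"fn": "send_rows", "kwargs": {"commands": "40 0 0 0 1;40 0 0 0 1;40 0 0 0 1;40 0 0 0 1;40 0 0 0 1;40 0 0 0 1;40 0 0 0 1;40 0 0 0 1;40 0 0 0 1;40 0 0 0 1;40 0 0 0 1;40 0 0 0 1;40 0 0 0 1;40 0 0 0 1;40 0 0 0 1;40 0 0 0 1;40 0 0 0 1;40 0 0 0 1;40 0 0 0 1;40 0 0 0 1"}}

```text
t: 13.6
tcp_pos: [0.4623, 0.0077, 0.1677]
tool_rot: [0.82, 0.572, -0.001, -0.001]
force: [-0.5, 0.9, -1.1]
finger_gap: 0.572
gripper_force: 62.0
```

>>> {"fn": "send_rows", "kwargs": {"commands": "40 0 0 0 1;40 0 0 0 1;40 0 0 0 1;40 0 0 0 1;40 0 0 0 1;40 0 0 0 1;40 0 0 0 1;40 0 0 0 1;40 0 0 0 1;40 0 0 0 1;40 0 0 0 1;40 0 0 0 0.9;40 0 0 0 0.5;40 0 0 0 0;40 0 0 0 0;40 0 0 0 0"}}

```text
t: 14.93
tcp_pos: [0.4627, 0.0076, 0.168]
tool_rot: [0.984, 0.178, -0.0, -0.0]
force: [-0.2, -0.2, -0.3]
finger_gap: 0.57
gripper_force: 62.0
```

Run:
```python
from h import *
st=readout.sense(); print(st['tcp_pos'],R.from_quat(st['tool_rot']).as_matrix().round(3),st['q'].round(3),st['finger_gap'])
M=R.from_quat(st['tool_rot']).as_matrix(); print((np.array([.5129,-.2941,.09])-st['tcp_pos'])@M*1000)
s=cams.snapshot("scene"); cv2.imwrite("pics/s4.png",cv2.resize(s["pixels"][100:320,140:420,::-1],None,fx=2.5,fy=2.5))
```

```text
[0.4627448  0.00759963 0.16802847] [[ 0.937  0.35  -0.001]
 [ 0.35  -0.937  0.   ]
 [-0.001 -0.    -1.   ]] [-0.226  0.428  1.902 -0.     0.812  0.987] 0.569953887089143
[-58.60616757 300.19385446  77.94627647]
```

View pics/s4.png

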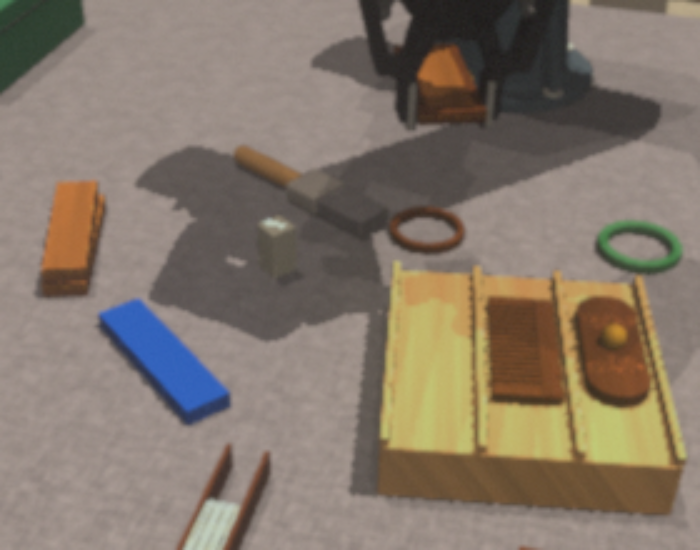

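The case is held flat, turned toward the robot side. The pile (left) is undisturbed. Next I carry the case over to it.

>>> {"fn": "send_rows", "kwargs": {"commands": "40 -0.1 0.5 0 0;40 -0.2 1 0 0;40 -0.2 1 0 0;40 -0.2 1 0 0;40 -0.2 1 0 0;40 -0.2 1 0 0;40 -0.2 1 0 0;40 -0.2 1 0 0;40 -0.2 1 0 0;40 -0.2 1 0 0;40 -0.2 1 0 0;40 -0.2 1 0 0;40 -0.2 1 0 0;40 -0.2 1 0 0;40 -0.2 1 0 0;40 0 0.5 0 0;40 0 0 0 0;40 0 0 0 0;40 0 0 0 0"}}

```text
t: 16.57
tcp_pos: [0.5129, -0.2925, 0.168]
tool_rot: [0.984, 0.178, -0.001, -0.001]
force: [0.6, -0.5, -0.9]
finger_gap: 0.572
gripper_force: 62.0
```

>>> {"fn": "send_rows", "kwargs": {"commands": "40 0 0 0.5 0;40 0 0 1 0;40 0 0 1 0;40 0 0 1 0;40 0 0 0.9 0;40 0 0 0 0;40 0 0 0 0;40 0 0 0 0"}}

```text
t: 17.23
tcp_pos: [0.514, -0.2935, 0.0808]
tool_rot: [0.984, 0.178, 0.0, 0.0]
force: [0.4, 0.3, -0.4]
finger_gap: 0.572
gripper_force: 62.1
```

Run:
```python
from h import *
st=readout.sense(); print(st['tcp_pos'],R.from_quat(st['tool_rot']).as_matrix().round(3),st['q'].round(3),st['finger_gap'])
M=R.from_quat(st['tool_rot']).as_matrix(); print((np.array([.5129,-.2941,.022])-st['tcp_pos'])@M*1000)
a=cv2.resize(cams.snapshot("top")["pixels"][170:340,370:480,::-1],None,fx=3.5,fy=3.5)
b=cv2.resize(cams.snapshot("scene")["pixels"][110:260,110:215,::-1],None,fx=3.9,fy=3.9)
o=np.zeros((600,800,3),'uint8');o[:a.shape[0],:a.shape[1]]=a;o[:b.shape[0],390:390+b.shape[1]]=b;cv2.imwrite("pics/c5.png",o)
```

```text
[ 0.51401467 -0.29346923  0.08081329] [[ 0.937  0.35   0.001]
 [ 0.35  -0.937 -0.   ]
 [ 0.     0.001 -1.   ]] [-0.707  0.7    1.639  0.     0.802  0.505] 0.5724847005637199
[-1.284969    0.16799793 58.81295432]
```

View pics/c5.png

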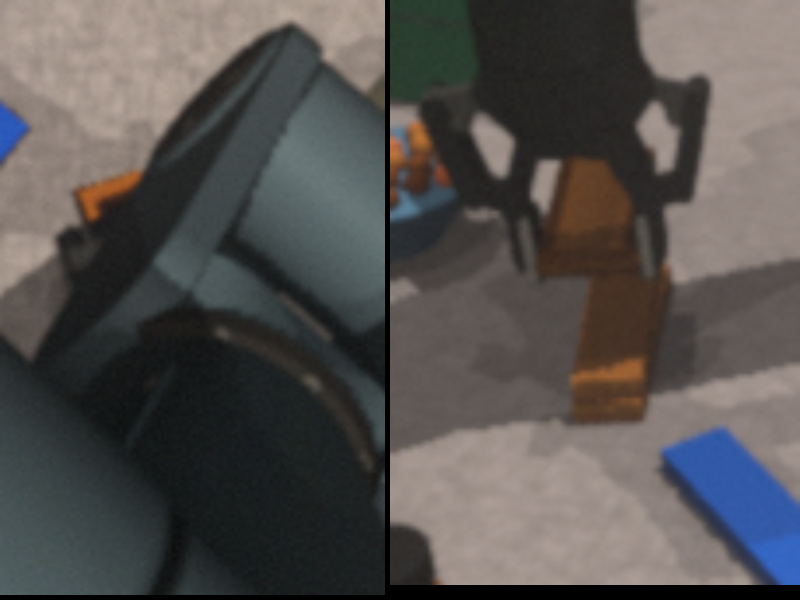

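The top view is mostly hidden by the arm. The scene view shows the held case level above the pile, displaced toward the upper left by its height, as expected. I cross-check the pile position from the scene view, using its earlier corners.

Run:
```python
from h import *
s=cams.snapshot("scene")
K=np.array([(42,280),(84,282),(99,182),(60,182)])/2.5+[140,100]
P=ray(s,K,.028)[:,:2]*1000; print(P.round(1),P.mean(0))
c=(np.array([(541,268),(640,262)])-[390,0])/3.9+[110,110]
print(ray(s,c,.0978)[:,:2]*1000)
```

```text
[[ 559.8 -290.6]
 [ 553.2 -257.6]
 [ 407.  -313.2]
 [ 416.9 -346.9]] [ 484.24185299 -302.08193371]
[[ 550.53720689 -301.18469524]
 [ 531.82697567 -257.49898941]]
```

>>> {"fn": "send_rows", "kwargs": {"commands": "40 -0.06 0 0.8 0;40 0 0 0.8 0;40 0 0 0.5 0;40 0 0 0.3 0;40 0 0 0 0;40 0 0 0 0"}}

```text
t: 17.88
tcp_pos: [0.5127, -0.2943, 0.0325]
tool_rot: [0.984, 0.178, 0.0, 0.0]
force: [0.5, -0.2, -0.1]
finger_gap: 0.572
gripper_force: 62.1
```

>>> {"fn": "send_rows", "kwargs": {"commands": "40 0.15 0 0 0;40 0 0 0.2 0;40 0 0 0.1 0;40 0 0 0.1 0;40 0 0 0 0;40 0 0 0 0"}}

```text
t: 18.38
tcp_pos: [0.5152, -0.2931, 0.0242]
tool_rot: [0.984, 0.178, -0.0, -0.0]
force: [-0.2, 0.4, -1.5]
finger_gap: 0.57
gripper_force: 62.1
```

>>> {"fn": "send_rows", "kwargs": {"commands": "40 0 0 0.06 0;40 0 0 0 0;40 0 0 0.06 0;40 0 0 0 0;40 0 0 0 0"}}

```text
t: 18.8
tcp_pos: [0.5154, -0.2932, 0.0226]
tool_rot: [0.984, 0.178, 0.0, 0.0]
force: [-0.2, 0.1, 5.4]
finger_gap: 0.571
gripper_force: 62.7
```

>>> {"fn": "send_rows", "kwargs": {"commands": "47 0 0 0 0;48 0 0 0 0;49 0 0 0 0;51 0 0 0 0;54 0 0 0 0;58 0 0 0 0;64 0 0 0 0;70 0 0 0 0;75 0 0 0 0;75 0 0 0 0;75 0 0 0 0;75 0 0 -0.3 0;75 0 0 -0.6 0;75 0 0 -1 0;75 0 0 -1 0;75 0 0 -1 0;75 0 0 -1 0;75 0 0 -1 0;75 0 0 -1 0", "grip_force": 20}}

```text
t: 20.38
tcp_pos: [0.5153, -0.2931, 0.1622]
tool_rot: [0.984, 0.178, 0.0, 0.0]
force: [0.8, 0.6, 0.6]
finger_gap: 0.878
gripper_force: 0.0
```

>>> {"fn": "send_rows", "kwargs": {"commands": "75 0 -1 0 0;75 0 -1 0 0;75 0 -1 0 0;75 0 -1 0 0;75 0 -1 0 0;75 0 -1 0 0;75 0 -1 0 0;75 0 -1 0 0;75 0 -1 0 0;75 0 -1 0 0;75 0 -1 0 0;75 0 -1 0 0;75 0 0 0 0;75 0 0 0 0"}}

```text
t: 21.55
tcp_pos: [0.4314, -0.0678, 0.1609]
tool_rot: [0.984, 0.179, 0.001, 0.001]
force: [0.2, -0.4, 0.2]
finger_gap: 0.881
gripper_force: 0.0
```

Run:
```python
from h import *
s=cams.snapshot("top"); print("case",rect(s,(0,110,30),(19,255,255),(375,200,450,305),.038))
a=cv2.resize(s["pixels"][190:320,360:460,::-1],None,fx=4,fy=4,interpolation=2)
b=cv2.resize(cams.snapshot("scene")["pixels"][140:240,130:225,::-1],None,fx=4,fy=4,interpolation=2)
o=np.zeros((600,800,3),'uint8');o[:a.shape[0],:a.shape[1]]=a;o[:b.shape[0],410:410+b.shape[1]]=b;cv2.imwrite("pics/c6.png",o)
```

```text
case [ 476.3 -308.2  139.9   53.9   18.9]
```

View pics/c6.png

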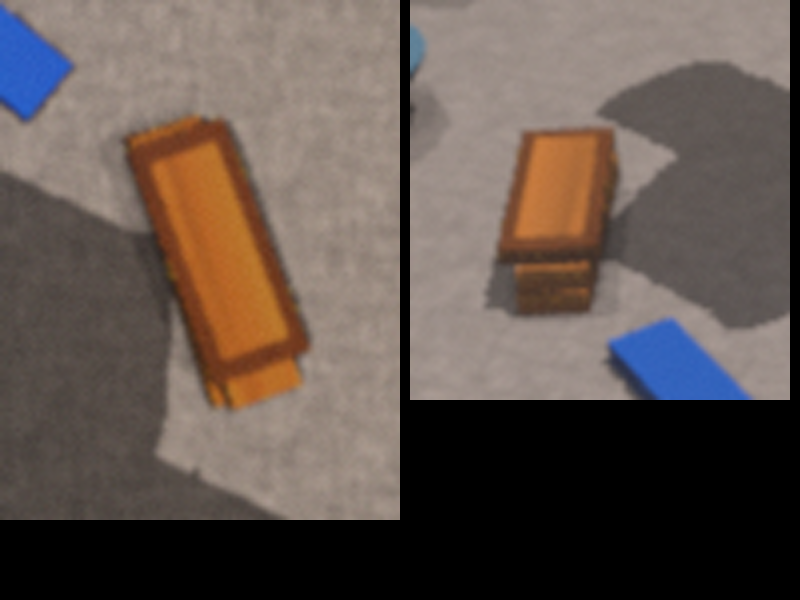

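The case lies flat on the pile, lined up lengthwise. About 16 mm of box shows at the near end and 4 mm at the far end, so it is about 6 mm off centre, well inside the 18 mm allowed. The pile has not shifted.

```bash
python3 -c "
from station import sign_off
print(sign_off())"
```

```text
the job is handed in; nothing more can be done
None
```

The case lies flat on the hairpin-box pile, lined up lengthwise and about 6 mm off centre by my measurement; the pile did not visibly shift, and the job was handed in at about 22 s with no verdict returned.

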